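Nest the tapered steel cup without jamming it

ROBOT

A 6-joint arm with a two-finger parallel gripper is mounted at the origin on the work surface. World frame = base frame: x ahead of the robot, y to its left, z up, the work surface at z = 0. Lengths are in m, angles in rad, forces in N, time in s.
With the tool pointing down it reaches from about 0.275 to 0.975 m from the base axis. Payload 8.4 kg.
Tool frame: the origin (TCP) lies at the very end of the fingers, on their centre line; the grasp point (between the pads) lies 19 mm behind it; x points along the fingers, y is the direction in which the jaws open and shut, and the axes are right-handed (so a half turn about x gives the same grasp; the last joint's range is limited). The gripper opens to 92 mm and grips with 3 to 60 N. Pads are 20 mm wide; open, the fingers measure 128 mm over their backs; the gripper's body (75 mm by 189 mm) begins 69 mm behind the grasp point.
Start: joints at [-1.127, 0.353, 1.633, -0, 1.155, -0.002], TCP at [0.269, -0.564, 0.215] pointing down, gripper open.
Joint ranges: [-2.63, 2.63], [-0.92, 2.1], [0.06, 2.66], [-1.3, 4.44], [0, 2.69], [-3.02, 3.02]. Speed limits (rad/s): [2.22, 2.22, 2.79, 3.14, 3.14, 3.14].

INTERFACE

Orientations are given as a unit quaternion [x, y, z, w].
In Python, from workcell import arm gives the robot as it stands.
- The arm moves only by the tool send_rows, never from a script. Its argument "rows" is one flat list of numbers, 7 for each row, row after row: the turn, a rotation vector about the tool's x, y, z in degrees, then the shift along the tool's x, y, z in m, then the opening, from 0 (shut) to 1 (fully open). In form: [rx, ry, rz, dx, dy, dz, grip, rx, ry, rz, dx, dy, dz, grip, ...]. A call has exactly 5 rows; each row is the pose to reach, as a shift and turn from the pose commanded when the call began, along the tool's axes at that moment; what a row does not reach only later rows make up. A row lasts 1/10 s, in which the tool goes at most 50 mm and 8.59 degrees, less where a joint would pass 70% of its speed; a pose out of reach is approached as far as the arm can. A call with a gripper value outside its range is refused whole. The fingers move at their own pace and stop on an object; "grip_force" is the grip in N (left out, the last holds). Time passes only in rows, so rows that repeat a pose let the fingers close, or fill a call up. It gives the time, the measured TCP pose, the force and the opening at its end, in the units of the state.
- arm.observe(): the state, without advancing time (a new reading comes with each control period).
- arm.grab_frame(name): name is "side" or "top"; returns the picture (420x560x3 uint8, blue, green, red); there is no depth.
- arm.camera_model(name): a dict with "intrinsics" (3x3 intrinsics, pixels), "rvec" (rotation vector, rad) and "tvec" (3), from world to camera coordinates, as OpenCV has them. Camera axes: x right, y down, z forward; pixel columns grow to the right and rows downward; lengths in m; the calibration is good to about 2 mm. A picture is of the moment at which its call begins. camera_model takes no time and is no camera call.
- arm.hand_in(): hands the job in, once; it reports no verdict.
The state is a dict: "clock": time; "q": joint angles; "dq": joint speeds; "joint_torque": joint torques, N m; "position": TCP position; "orientation": TCP orientation; "ft_force": force on the tool from outside, world axes, zero at the start; "torque": the same for the moment, N m; "grip_width": finger opening in m.
Only numpy, scipy, OpenCV 4.12 (cv2) and the standard library are available. Lean on these libraries where they do the work, as an engineer would, in place of code of your own. Each camera call takes 0.05 s, during which the arm holds its last target. There are 200 camera calls.

TASK

The tapered steel cup lying in the V-block cradle has to be nested, mouth up, in the wide-mouthed fixed pot (not in the narrow one). Stand it upright on the bench first and let go, then take it again, lower it into the wide pot and press it home with a light push of about 14 N held for a moment: less leaves it loose, and 19 N jams it. Let go, leaving it upright in the pot, and leave the bottle, the stepped roller and the wrench where they are.

Things in the scene. Friction and masses are not known exactly. Their poses are not given: they have to be found in the camera images.
- cup_center (a point): Centre of the loose hollow tapered steel cup, on its axis half-way along. Local +x: axis from foot to mouth (level at the start, must end pointing up). 100 mm long, outer diameter 42 mm at the foot, 58 mm at the mouth, 50 mm here, wall 3 mm, 0.13 to 0.2 kg. It lies in the cradle and can be gripped across between the V-blocks, about 8 mm from here towards the foot.
- cradle_top (a point): Fixed cradle: base plate 128 x 80 x 12 mm with two V-blocks under the parts of the cup 2 to 14 mm and 70 to 86 mm from its foot, free between them, their tops 12 mm or more below the cup's axis. This point lies where the cup's centre is at the start, 52 mm above the bench; local x along the cup from foot to mouth.
- nest: Wide fixed pot on a round foot plate (84 mm across, 8 mm thick), 74 mm tall, tapered like the cup; origin under its centre on the bench, z up. The cup enters freely until its foot is 21 to 39 mm above the bench (hidden, differs each time); there the taper grips. It first gives at 8 to 15 N, then sinks 1 mm for each further 2 N. Released, it springs back 2 mm at most.
- nest_mouth (a point): Centre of the wide pot's mouth, 74 mm above the bench, z up; outer diameter 61 mm, inner 55 mm.
- small_pot_mouth (a point): Centre of the mouth of the narrow fixed pot, 62 mm above the bench, on the same kind of foot plate; outer diameter 46 mm, inner 40 mm at the mouth: the cup does not fit. Its place and the wide pot's place are swapped at random.
- oil_bottle: Bystander: white plastic bottle, 48 mm diameter, 130 mm tall, standing; origin at the centre of its underside.
- roller: Bystander: stepped steel roller standing on its thin end, 32 mm diameter below and 48 mm above, 55 mm tall; origin at the centre of its underside.
- wrench: Bystander: steel wrench 170 mm long lying flat on the bench along its local x.
Things that resemble listed ones, but are neither listed nor needed, are in the scene too. Leave any red look-alike of the part that bears cup_center alone.

How it is judged:
On the way, in this order (a step that is already met when the one before it is completed fails the run):
1. the cup stands upright on the bench, mouth up, let go (angle between cup_center's own x axis and vertical below 0.08 rad and height (world z) of cup_center below 0.055 m and contact force between cup and the fingers below 0.1 N and linear speed of cup below 0.02 m/s), for 0.2 s.
2. the cup is lifted clear of the bench again, upright (height (world z) of cup_center above 0.075 m and angle between cup_center's own x axis and vertical below 0.3 rad), for 0.1 s.
3. the cup, upright in the wide pot, is pressed home with a light push (more than 11 N between cup and pot) (horizontal distance between cup_center and nest_mouth below 0.006 m and angle between cup_center's own x axis and vertical below 0.12 rad and height (world z) of cup_center below 0.092 m and contact force between cup and nest above 11 N), for 0.2 s.
At the end, for the whole second after the job is handed in: The cup rests in the wide pot, mouth up, its axis within 6 mm of the pot's and within 0.12 rad of upright, its centre between 60 and 92 mm above the bench, let go and at rest, after a push of more than 11 N held for 0.2 s that never passed 19 N (horizontal distance between cup_center and nest_mouth below 0.006 m and angle between cup_center's own x axis and vertical below 0.12 rad and height (world z) of cup_center between 0.06 and 0.092 m and contact force between cup and the fingers below 0.1 N and linear speed of cup below 0.01 m/s); the robot touches nothing.
It fails at once if the cup is jammed: more than 19 N between cup and wide pot (contact force between cup and nest above 19 N).
It fails at once if a bystander is moved by more than 20 mm or tipped (distance of any of oil_bottle, roller, wrench from where it was at the start of the episode above 0.02 m or angle between any of oil_bottle, roller's own z axis and vertical above 0.5 rad).
It also fails if it takes over 72 s, if anything falls off the work surface, if the arm or the gripper's body presses on something with over 40 N, if the wrist force passes 120 N, or if a joint passes its speed limit or range.

## Working session

There is one attempt and no reset: what is moved stays moved. The work goes in short steps, Python scripts to look and compute and a tool call to move; the robot and the scene stay as the last step left them, time stands still between calls to the robot, and variables do not carry over. Pictures are saved under pics/ and viewed, about 8 in all and at most 12, crops included, and the job is handed in when it is done.

Besides the shell and the picture viewer there is one more tool, called after ">>>" as name(argument=value, ...) on one line, values as JSON. send_rows: Moves the arm, as the interface text tells. Its arguments: {"type":"object","properties":{"rows":{"type":"array"},"grip_force":{"type":"number"}},"required":["rows"]}

```bash
ls; mkdir -p pics
python3 - <<'E'
from workcell import arm
import cv2
print(arm.observe())
for n in("side","top"):
    cv2.imwrite(f"pics/{n}0.png",arm.grab_frame(n)); print(n,arm.camera_model(n))
E
```

```text
pics
{'clock': 0.0, 'q': array([-1.12743674e+00,  3.53642325e-01,  1.63413658e+00, -4.39211057e-06,
        1.15517050e+00, -2.40164501e-03]), 'dq': array([-0.00149957, -0.00036985, -0.00116089, -0.00104653, -0.00075026,
       -0.00126481]), 'joint_torque': array([-2.79702526e-04, -5.93852341e+01, -3.34212112e+01,  6.97081466e-02,
        2.34404515e-02, -9.80205937e-05]), 'position': array([ 0.26925318, -0.5634853 ,  0.21386627]), 'orientation': array([-0.68950974, -0.15676715,  0.68972232, -0.15583162]), 'ft_force': array([-0.6929171 ,  0.55415332, -0.18206439]), 'torque': array([-0.00733126, -0.02120132,  0.01282886]), 'grip_width': 0.09220237981377981}
side {'intrinsics': array([[428.60668719,   0.        , 280.83221455],
       [  0.        , 428.60668719, 210.94687291],
       [  0.        ,   0.        ,   1.        ]]), 'rvec': array([ 2.1823917 , -0.0911282 ,  0.07377123]), 'tvec': array([-0.50758244,  0.08197033,  0.89660659])}
top {'intrinsics': array([[508.07425024,   0.        , 281.14606128],
       [  0.        , 508.07425024, 213.0865934 ],
       [  0.        ,   0.        ,   1.        ]]), 'rvec': array([ 2.16873476, -2.13891893,  0.11620903]), 'tvec': array([0.02301535, 0.50180065, 1.0963201 ])}
```

View pics/top0.png

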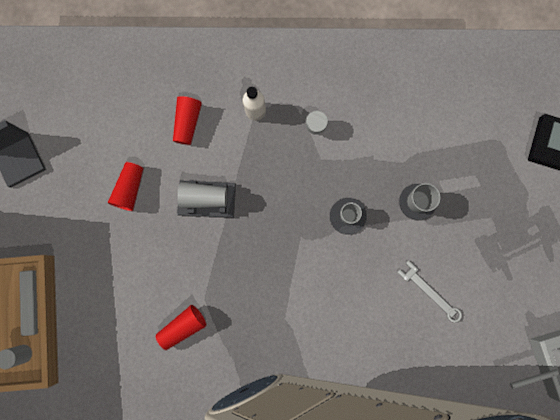

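View pics/side0.png

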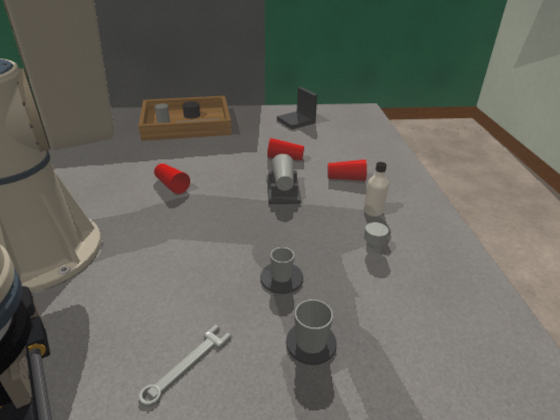

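The top view shows the cup in its cradle near (205,197), the narrow pot at (350,213) and the wide pot at (423,198). It also shows the bottle (253,103), the roller (317,121), the wrench (430,292) and three red decoys. The side view agrees. I'll zoom in on the cup and the pots.

```bash
cat > h.py <<'E'
import numpy as np, cv2
from workcell import arm
def cam(n):
    m=arm.camera_model(n); R=cv2.Rodrigues(m["rvec"])[0]; return np.array(m["intrinsics"]),R,np.array(m["tvec"])
def ray(n,uv,z):
    K,R,t=cam(n); c=-R.T@t; d=R.T@np.linalg.inv(K)@np.array([uv[0],uv[1],1.]); return c+d*(z-c[2])/d[2]
def proj(n,p):
    K,R,t=cam(n); q=K@(R@np.asarray(p,float)+t); return q[:2]/q[2]
E
python3 - <<'E'
import cv2,numpy as np
a=cv2.imread("pics/top0.png");b=cv2.imread("pics/side0.png")
r=lambda im,x,y,w,h,s:cv2.resize(im[y:y+h,x:x+w],None,fx=s,fy=s,interpolation=cv2.INTER_CUBIC)
A=r(a,170,170,80,60,5);B=r(a,325,170,120,70,3.333)
C=r(b,255,145,60,60,5);D=r(b,255,240,90,120,2.5)
out=np.zeros((600,800,3),np.uint8)
for im,x,y in((A,0,0),(B,400,0),(C,0,300),(D,400,300)): out[y:y+im.shape[0],x:x+im.shape[1]]=im[:600-y,:800-x]
cv2.imwrite("pics/crop.png",out)
from h import *
for n in("top","side"): print(n,-cam(n)[1].T@cam(n)[2])
E
```

```text
top [0.36677988 0.01540118 1.14868912]
side [ 0.43020919 -0.72968052  0.59224053]
```

View pics/crop.png

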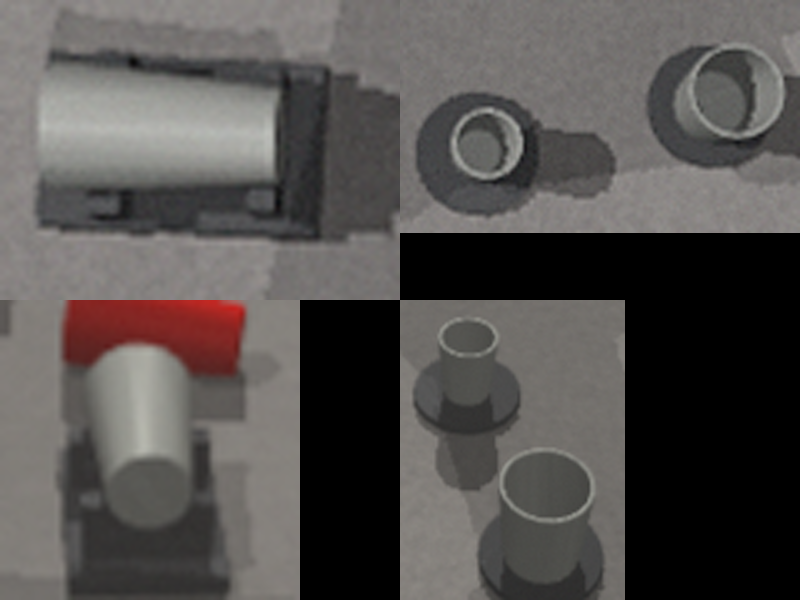

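Run:
```python
from h import *
np.set_printoptions(precision=4,suppress=True)
def tri(a,b):
    A=[];B=[]
    for n,uv in(("top",a),("side",b)):
        K,R,t=cam(n);P=K@np.c_[R,t]
        for i in(0,1):
            r=uv[i]*P[2]-P[i];A.append(r[:3]);B.append(-r[3])
    return np.linalg.lstsq(np.array(A),np.array(B),rcond=None)[0]
print("wide",ray("top",(426.4,197.6),.074),ray("side",(313.8,314),.074),tri((426.4,197.6),(313.8,314)))
ns=(255+68/2.5,240+36/2.5)
print("narrow",ray("top",(351.1,213.2),.062),ray("side",ns,.062),tri((351.1,213.2),ns))
T=lambda x,y:(170+x/5,170+y/5)
for nm,p,z in(("mouthtop",T(38,126),.081),("m edge1",T(48,65),.052),("m edge2",T(42,188),.052),("f edge1",T(278,84),.052),("f edge2",T(274,184),.052),("foot top",T(280,134),.073)):
    print(nm,ray("top",p,z))
print("footcentre side",ray("side",(255+148/5,145+193/5),.052))
for nm,p in(("plate",(T(328,65))),("plate",T(320,240)),("plate",T(38,225))): print(nm,ray("top",p,.012))
g=cv2.cvtColor(arm.grab_frame("top"),cv2.COLOR_BGR2GRAY).astype(int)
print(g[197,170:245]); 
for u in (185,200,215): print(u,g[172:225,u])
```

```text
wide [ 0.5335 -0.2797  0.074 ] [ 0.5343 -0.2799  0.074 ] [ 0.5338 -0.2798  0.0738]
narrow [ 0.4993 -0.1209  0.062 ] [ 0.5    -0.1211  0.062 ] [ 0.4996 -0.121   0.0619]
mouthtop [0.5308 0.2505 0.081 ]
m edge1 [0.5624 0.2535 0.052 ]
m edge2 [0.5079 0.2541 0.052 ]
f edge1 [0.5552 0.1522 0.052 ]
f edge2 [0.511  0.1527 0.052 ]
foot top [0.5299 0.1481 0.073 ]
footcentre side [0.5319 0.1483 0.052 ]
plate [0.5711 0.1347 0.012 ]
plate [0.4911 0.1363 0.012 ]
plate [0.4962 0.2639 0.012 ]
[136 139 140 136 135 133 136 145 166 168 168 166 164 166 165 166 169 171
 169 169 170 174 169 172 171 172 172 171 172 172 172 174 171 175 174 175
 175 177 174 176 176 176 176 177 176 176 179 177 177 176 179 179 179 185
 164  53  62  54  59  58  57  58  50  39  48  66  74  72  72  75  71  72
  76  71  71]
185 [132 119 114 118 117 117 121 126 106  58  82 115 120 132 142 150 155 166
 164 167 170 175 176 178 175 166 162 158 148 148 141 130 120 113  98  83
  76  78  81  82  85  87  74  68 103 140 137 134 137 136 137 141 137]
200 [134 140 127 112 118 118 115 119 114  91  68  53  78 117 130 139 151 154
 161 166 166 169 170 178 180 172 165 163 158 148 145 133 121 109  94  74
  47  53  57  54  54  52  67  68  69 124 134 133 132 131 128 134 136]
215 [135 141 140 125 115 117 116 120 121 106  68  69  70  67  89 122 133 142
 153 159 160 164 168 174 180 176 173 168 162 154 145 137 117 108  86  61
  52  51  57  51  70  87  82  79  53  91 142 134 132 127 132 139 134]
```

```bash
cat >> h.py <<'E'
from scipy.spatial.transform import Rotation as Ro
np.set_printoptions(precision=4,suppress=True)
def pose_R(xdir,ydir):
    x=np.array(xdir,float);x/=np.linalg.norm(x);y=np.array(ydir,float);y-=x*(x@y);y/=np.linalg.norm(y)
    return np.c_[x,y,np.cross(x,y)]
def delta(R,p):
    s=arm.observe();R0=Ro.from_quat(s["orientation"]).as_matrix()
    print("t",s["clock"],"rot deg",np.degrees(Ro.from_matrix(R0.T@R).as_rotvec()).round(2),"shift",(R0.T@(np.array(p)-s["position"])).round(4),"pos",s["position"],"F",s["ft_force"],"w",s["grip_width"])
E
python3 - <<'E'
from h import *
s=arm.observe();q=s["q"]
R0=Ro.from_quat(s["orientation"]).as_matrix();print(R0)
F=Ro.from_euler('ZYZYZ',[0,0,0,0,0][:3]) if 0 else None
def fk(q):return (Ro.from_euler('ZYZ',[q[0],q[1]+q[2],q[3]])*Ro.from_euler('YZ',[q[4],q[5]])).as_matrix()
C=fk(q).T@R0;print(C)
c,sn=np.cos,np.sin
for nm,az,sig,tilts,sg in(("pick",.4,1.95,(0,15,30,45),-1),("place",0.,1.95,(90,75,60,45),1)):
  for t in tilts:
    a=np.radians(t)
    for ys in(1,-1):
      R=pose_R((0,sg*sn(a),-c(a)),(ys,0,0))
      W=Ro.from_euler('ZY',[az,sig]).inv()*Ro.from_matrix(R@C.T)
      print(nm,t,ys,W.as_euler('ZYZ'))
E
```

```text
[[-0.0004  0.4311 -0.9023]
 [ 0.0009 -0.9023 -0.4311]
 [-1.     -0.001  -0.    ]]
[[-0. -1. -0.]
 [ 0.  0. -1.]
 [ 1. -0.  0.]]
pick 0 1 [-0.      1.1916  0.4   ]
pick 0 -1 [ 0.      1.1916 -2.7416]
pick 15 1 [-0.2497  1.3037  0.4798]
pick 15 -1 [-0.2497  1.3037 -2.6618]
pick 30 1 [-0.4837  1.4306  0.5274]
pick 30 -1 [-0.4837  1.4306 -2.6142]
pick 45 1 [-0.7093  1.5648  0.544 ]
pick 45 -1 [-0.7093  1.5648 -2.5976]
place 90 1 [ 1.5708  1.5708 -0.3792]
place 90 -1 [1.5708 1.5708 2.7624]
place 75 1 [ 1.3268  1.4748 -0.3674]
place 75 -1 [1.3268 1.4748 2.7742]
place 60 1 [ 1.0785  1.3846 -0.3323]
place 60 -1 [1.0785 1.3846 2.8093]
place 45 1 [ 0.8222  1.306  -0.2747]
place 45 -1 [0.8222 1.306  2.8669]
```

```bash
cat >> h.py <<'E'
a=np.array([.026,1,0]);a/=np.linalg.norm(a); th=np.radians(35)
C0=np.array([.534,.201,.052]); G=C0-.008*a
D=-np.sin(th)*a-np.cos(th)*np.array([0,0,1]); J=np.array([a[1],-a[0],0])
RP=pose_R(D,J); TP=G+.019*D
E
python3 -c "
from h import *
delta(RP,TP-.1*D);print(TP,TP-.1*D)"
```

```text
t 0.15 rot deg [-60.91 -31.39  19.26] shift [ 0.0963 -0.6099 -0.5859] pos [ 0.2693 -0.5636  0.214 ] F [ 0.133   0.147  -0.6443] w 0.09158710070798459
[0.5335 0.1821 0.0364] [0.535  0.2394 0.1184]
```

>>> send_rows(rows=[-8, -4, 2.5, -0.02, -0.05, -0.048, 1, -16, -8, 5, -0.02, -0.1, -0.096, 1, -24, -12, 7.5, -0.02, -0.15, -0.144, 1, -32, -16, 10, -0.01, -0.2, -0.192, 1, -36, -19, 12, 0, -0.24, -0.23, 1])

```text
clock: 0.65
position: [0.3468, -0.3304, 0.2252]
orientation: [-0.501, -0.261, 0.69, -0.452]
ft_force: [1.3, -0.1, -0.8]
grip_width: 0.0918
```

```bash
python3 -c "
from h import *
delta(RP,TP-.1*D);print(arm.observe()['q'])"
```

```text
t 0.65 rot deg [-25.16 -12.23   7.49] shift [-0.1247 -0.1024 -0.5878] pos [ 0.3468 -0.3304  0.2252] F [ 1.3249 -0.1    -0.8325] w 0.09178877694042027
[-0.4891  0.0581  2.0485 -0.45    0.985   0.2452]
```

>>> send_rows(rows=[-6, -3, 2, -0.01, -0.01, -0.05, 1, -12, -6, 4, -0.02, -0.02, -0.1, 1, -18, -9, 6, -0.03, -0.03, -0.15, 1, -24, -12, 7, -0.04, -0.04, -0.2, 1, -24, -12, 7, -0.05, -0.05, -0.25, 1])

```text
clock: 1.15
position: [0.4161, -0.1002, 0.1787]
orientation: [-0.336, -0.321, 0.641, -0.611]
ft_force: [0.5, 0.1, 0.6]
grip_width: 0.0917
```

```bash
python3 -c "
from h import *
delta(RP,TP-.1*D);print(arm.observe()['q'])"
```

```text
t 1.15 rot deg [-0.97 -0.33  0.7 ] shift [-0.1466  0.1028 -0.3179] pos [ 0.4161 -0.1002  0.1787] F [0.5312 0.0821 0.6257] w 0.09170103607755732
[ 0.2361  0.1999  2.111  -0.6525  1.1184  0.6623]
```

>>> send_rows(rows=[-1, 0, 0.7, -0.02, 0.015, -0.042, 1, -1, 0, 0.7, -0.04, 0.03, -0.084, 1, -1, 0, 0.7, -0.06, 0.045, -0.126, 1, -1, 0, 0.7, -0.08, 0.06, -0.168, 1, -1, 0, 0.7, -0.1, 0.07, -0.21, 1])

```text
clock: 1.65
position: [0.4994, 0.1252, 0.1422]
orientation: [-0.335, -0.323, 0.635, -0.617]
ft_force: [1.4, -0.6, 0.4]
grip_width: 0.0919
```

```bash
python3 -c "
from h import *
delta(RP,TP-.1*D);print(arm.observe()['q'])"
```

```text
t 1.65 rot deg [-0.29 -0.47  0.05] shift [-0.0456  0.032  -0.1085] pos [0.4994 0.1252 0.1422] F [ 1.3952 -0.6284  0.3567] w 0.09189267929138631
[ 0.5747  0.475   1.789  -0.508   1.2875  0.8535]
```

>>> send_rows(rows=[0, 0, 0, -0.02, 0.014, -0.045, 1, 0, 0, 0, -0.04, 0.028, -0.09, 1, 0, 0, 0, -0.045, 0.032, -0.108, 1, 0, 0, 0, -0.045, 0.032, -0.108, 1, 0, 0, 0, -0.045, 0.032, -0.108, 1])

```text
clock: 2.15
position: [0.5338, 0.236, 0.1183]
orientation: [-0.334, -0.323, 0.635, -0.617]
ft_force: [-0.0, -0.3, 0.6]
grip_width: 0.0919
```

```bash
python3 -c "
from h import *
delta(RP,TP-.1*D);print(arm.observe()['q'])"
```

```text
t 2.15 rot deg [-0.24 -0.39  0.11] shift [-0.0021  0.0011 -0.0029] pos [0.5338 0.236  0.1183] F [-0.0403 -0.3058  0.5604] w 0.09187156790284619
[ 0.6817  0.6264  1.5791 -0.4537  1.3801  0.9018]
```

>>> send_rows(rows=[0, 0, 0, 0.02, 0.001, -0.002, 1, 0, 0, 0, 0.045, 0.001, -0.002, 1, 0, 0, 0, 0.07, 0.001, -0.002, 1, 0, 0, 0, 0.09, 0.001, -0.002, 1, 0, 0, 0, 0.098, 0.001, -0.002, 1])

```text
clock: 2.65
position: [0.5325, 0.1796, 0.0363]
orientation: [-0.334, -0.323, 0.636, -0.616]
ft_force: [0.2, -0.0, -0.3]
grip_width: 0.092
```

```bash
python3 -c "
from h import *
delta(RP,TP)
cv2.imwrite('pics/g1.png',np.hstack([cv2.resize(arm.grab_frame('side')[90:240,200:350],None,fx=2.6,fy=2.6),cv2.resize(arm.grab_frame('top')[120:270,130:280],None,fx=2.6,fy=2.6)]))"
```

```text
t 2.65 rot deg [-0.33 -0.37  0.24] shift [-0.0016  0.001  -0.002 ] pos [0.5325 0.1796 0.0363] F [ 0.2282 -0.05   -0.2799] w 0.09197337080941688
```

View pics/g1.png

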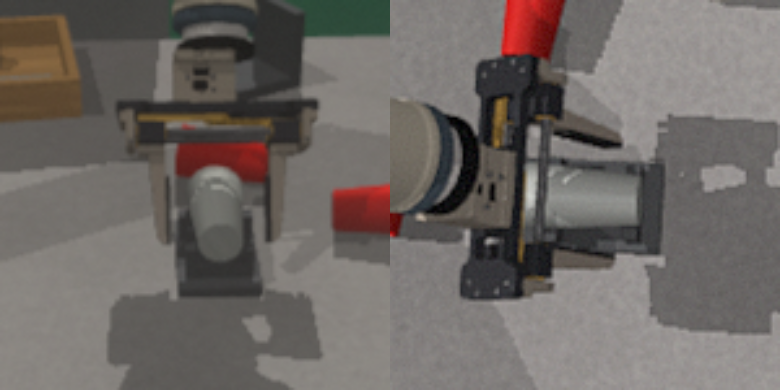

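The fingers straddle the cup evenly: in the side crop their inner faces are at about 168 and 270, with the cup centred at 217. I'll close them.

>>> send_rows(rows=[0, 0, 0, 0, 0.001, 0, 0.4, 0, 0, 0, 0, 0.001, 0, 0.3, 0, 0, 0, 0, 0.001, 0, 0.3, 0, 0, 0, 0, 0.001, 0, 0.2, 0, 0, 0, 0, 0.001, 0, 0.2], grip_force=35)

```text
clock: 3.25
position: [0.5349, 0.1829, 0.0371]
orientation: [-0.335, -0.323, 0.635, -0.616]
ft_force: [-3.0, 1.2, 2.0]
grip_width: 0.0541
```

>>> send_rows(rows=[0, 0, 0, 0, 0, 0, 0.2, 0, 0, 0, 0, 0, 0, 0.2, 0, 0, 0, 0, 0, 0, 0.2, 0, 0, 0, 0, 0, 0, 0.2, 0, 0, 0, 0, 0, 0, 0.2])

```text
clock: 3.75
position: [0.5327, 0.1827, 0.0369]
orientation: [-0.334, -0.324, 0.636, -0.615]
ft_force: [-9.5, 3.4, 6.2]
grip_width: 0.0479
```

```bash
python3 -c "
from h import *
s=arm.observe();R0=Ro.from_quat(s['orientation']).as_matrix();print(s['q'],s['ft_force'])
delta(R0,s['position']+np.array([0,0,.15]))"
```

```text
[ 0.6192  0.6955  1.6819 -0.5029  1.2072  0.9406] [-9.4668  3.4201  6.2184]
t 3.75 rot deg [0. 0. 0.] shift [-0.1235 -0.0002  0.0851] pos [0.5327 0.1827 0.0369] F [-9.4668  3.4201  6.2184] w 0.047916470502948325
```

>>> send_rows(rows=[0, 0, 0, -0.012, 0, 0.0085, 0.2, 0, 0, 0, -0.041, 0, 0.028, 0.2, 0, 0, 0, -0.07, 0, 0.048, 0.2, 0, 0, 0, -0.1, 0, 0.068, 0.2, 0, 0, 0, -0.123, 0, 0.085, 0.2])

```text
clock: 4.25
position: [0.535, 0.1826, 0.1891]
orientation: [-0.336, -0.323, 0.635, -0.617]
ft_force: [0.7, 0.1, -2.0]
grip_width: 0.0484
```

```bash
cat >> h.py <<'E'
# carry: cup up; tool dir pointing (sin35 -> ) R_x(+90 about jaw J)
def rotJ(v,deg): return Ro.from_rotvec(np.radians(deg)*np.array([1,0,0])).apply(v)
DU=np.array([0,np.cos(th),-np.sin(th)]); RU=pose_R(DU,(1,0,0))
E
python3 -c "
from h import *
gp=np.array([.44,.03,.12]); delta(RU,gp+.019*DU); print(gp+.019*DU)"
```

```text
t 4.25 rot deg [-1.88 89.45 -0.59] shift [ 0.1448 -0.0911  0.0703] pos [0.535  0.1826 0.1891] F [ 0.6813  0.0656 -2.0212] w 0.04842324385940529
[0.44   0.0456 0.1091]
```

>>> send_rows(rows=[-0.4, 8, 0, 0.008, -0.01, 0.012, 0.2, -0.8, 16, -0.2, 0.016, -0.02, 0.024, 0.2, -1, 24, -0.3, 0.024, -0.03, 0.036, 0.2, -1, 32, -0.3, 0.03, -0.038, 0.05, 0.2, -1, 40, -0.3, 0.036, -0.045, 0.06, 0.2])

```text
clock: 4.75
position: [0.4877, 0.1134, 0.1926]
orientation: [0.528, 0.521, -0.478, 0.47]
ft_force: [-0.8, -0.7, -2.8]
grip_width: 0.0485
```

```bash
python3 -c "
from h import *
gp=np.array([.44,.03,.16]); delta(RU,gp+.019*DU); print(arm.observe()['q'])"
```

```text
t 4.75 rot deg [-0.82 49.24 -0.33] shift [ 0.0365 -0.0466  0.0726] pos [0.4877 0.1134 0.1926] F [-0.8063 -0.6685 -2.7902] w 0.048522980856813155
[0.1542 0.1756 1.9323 0.1166 1.0219 0.1088]
```

>>> send_rows(rows=[0, 8, 0, 0.007, -0.009, 0.014, 0.2, -0.3, 16, 0, 0.014, -0.018, 0.028, 0.2, -0.5, 24, -0.2, 0.021, -0.027, 0.042, 0.2, -0.7, 32, -0.3, 0.03, -0.037, 0.056, 0.2, -0.8, 40, -0.3, 0.036, -0.046, 0.072, 0.2])

```text
clock: 5.25
position: [0.4405, 0.0451, 0.1494]
orientation: [0.656, 0.654, -0.267, 0.266]
ft_force: [0.3, -0.7, -2.5]
grip_width: 0.0486
```

```bash
python3 -c "
from h import *
gp=np.array([.44,.03,.10]); delta(RU,gp+.019*DU); print(arm.observe()['q'])"
```

```text
t 5.25 rot deg [-0.07  9.28 -0.08] shift [ 0.0424 -0.0005  0.0428] pos [0.4405 0.0451 0.1494] F [ 0.2576 -0.7185 -2.5321] w 0.04856483613118708
[-0.4524  0.3948  2.0555  0.7547  1.2249 -0.9145]
```

>>> send_rows(rows=[0, 5, 0, 0.01, 0, 0.01, 0.2, 0, 9.3, 0, 0.02, 0, 0.02, 0.2, 0, 9.3, 0, 0.03, 0, 0.03, 0.2, 0, 9.3, 0, 0.042, 0, 0.043, 0.2, 0, 9.3, 0, 0.042, 0, 0.043, 0.2])

```text
clock: 5.75
position: [0.4391, 0.0463, 0.0869]
orientation: [0.673, 0.675, -0.217, 0.212]
ft_force: [0.1, 0.1, -1.8]
grip_width: 0.0485
```

```bash
python3 -c "
from h import *
gp=np.array([.44,.03,.06]); delta(RU,gp+.019*DU)
a=arm.grab_frame('side');b=arm.grab_frame('top');cv2.imwrite('pics/s2.png',a);cv2.imwrite('pics/t2.png',b)
u=[int(round(v)) for v in proj('side',(.44,.03,.11))];v=[int(round(x)) for x in proj('top',(.44,.03,.11))];print(u,v,proj('side',(.44,.03,.06)))
c=lambda im,p:cv2.resize(im[p[1]-60:p[1]+60,p[0]-65:p[0]+65],None,fx=3,fy=3,interpolation=cv2.INTER_CUBIC)
cv2.imwrite('pics/c2.png',np.hstack([c(a,u),c(b,v)]))"
```

```text
t 5.75 rot deg [-0.36  0.32  0.24] shift [0.0212 0.0012 0.0313] pos [0.4391 0.0463 0.0869] F [ 0.058   0.1477 -1.8137] w 0.04849905677399937
[247, 191] [280, 238] [247.8228 210.4461]
```

View pics/c2.png

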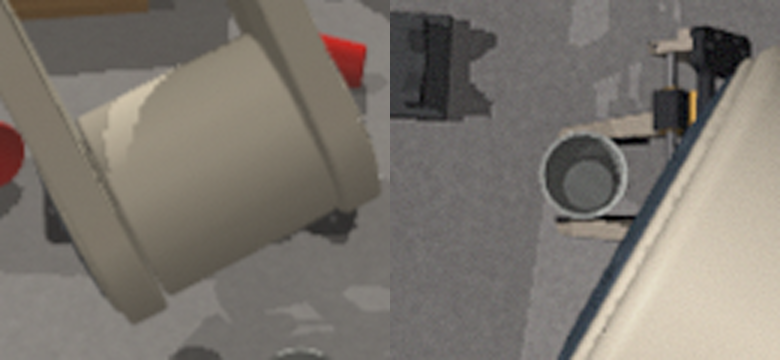

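```bash
python3 -c "
from h import *
m=ray('top',(280,236.7),.158);f=ray('top',(280.3,240.3),.061);print(m,f,(m-f)/.097)"
```

```text
[0.4396 0.0299 0.158 ] [0.439  0.0305 0.061 ] [ 0.0061 -0.0068  1.    ]
```

>>> send_rows(rows=[0, 0, 0, 0.006, 0, 0.008, 0.2, 0, 0, 0, 0.014, 0, 0.02, 0.2, 0, 0, 0, 0.02, 0, 0.029, 0.2, 0, 0, 0, 0.026, 0, 0.037, 0.2, 0, 0, 0, 0.0285, 0, 0.041, 0.2])

```text
clock: 6.35
position: [0.4389, 0.046, 0.037]
orientation: [0.674, 0.674, -0.216, 0.211]
ft_force: [-0.4, -0.0, -0.8]
grip_width: 0.0485
```

>>> send_rows(rows=[0, 0, 0, 0, 0, 0, 0.2, 0, 0, 0, 0.0006, 0, 0.0008, 0.2, 0, 0, 0, 0.0011, 0, 0.0016, 0.2, 0, 0, 0, 0.0017, 0, 0.0024, 0.2, 0, 0, 0, 0.0023, 0, 0.0033, 0.2])

```text
clock: 6.85
position: [0.4394, 0.0457, 0.0343]
orientation: [0.674, 0.674, -0.216, 0.212]
ft_force: [0.0, 0.3, -2.0]
grip_width: 0.0486
```

>>> send_rows(rows=[0, 0, 0, 0.0006, 0, 0.0008, 0.2, 0, 0, 0, 0.0011, 0, 0.0016, 0.2, 0, 0, 0, 0.0017, 0, 0.0024, 0.2, 0, 0, 0, 0.0023, 0, 0.0033, 0.2, 0, 0, 0, 0.0023, 0, 0.0033, 0.2])

```text
clock: 7.35
position: [0.4393, 0.0458, 0.0304]
orientation: [0.674, 0.674, -0.216, 0.212]
ft_force: [0.2, -1.5, 2.4]
grip_width: 0.0488
```

>>> send_rows(rows=[0, 0, 0, 0, 0, 0, 0.6, 0, 0, 0, 0, 0, 0, 0.7, 0, 0, 0, 0, 0, 0, 0.9, 0, 0, 0, 0, 0, 0, 1, 0, 0, 0, 0, 0, 0, 1])

```text
clock: 7.85
position: [0.4393, 0.0457, 0.0302]
orientation: [0.674, 0.674, -0.216, 0.212]
ft_force: [-0.8, -0.2, 0.1]
grip_width: 0.085
```

>>> send_rows(rows=[0, 0, 0, 0, 0, 0, 1, 0, 0, 0, 0, 0, 0, 1, 0, 0, 0, 0, 0, 0, 1, 0, 0, 0, -0.02, 0, 0, 1, 0, 0, 0, -0.05, 0, 0, 1])

```text
clock: 8.35
position: [0.4383, 0.0056, 0.0589]
orientation: [0.673, 0.675, -0.216, 0.211]
ft_force: [0.7, -0.2, -0.3]
grip_width: 0.0919
```

>>> send_rows(rows=[0, 0, 0, -0.04, 0, 0, 1, 0, 0, 0, -0.08, 0, -0.02, 1, 0, 0, 0, -0.1, 0, -0.06, 1, 0, 0, 0, -0.11, 0, -0.1, 1, 0, 0, 0, -0.11, 0, -0.14, 1])

```text
clock: 8.85
position: [0.4408, -0.0047, 0.2387]
orientation: [0.674, 0.673, -0.216, 0.212]
ft_force: [-0.0, -0.2, -0.3]
grip_width: 0.0919
```

```bash
python3 -c "
from h import *
RD=pose_R((0,0,-1),(1,0,0))
delta(RD,(.439,.03,.16));print(arm.observe()['q'])
a=arm.grab_frame('side');b=arm.grab_frame('top');cv2.imwrite('pics/s3.png',a);cv2.imwrite('pics/t3.png',b)
u=[int(round(v)) for v in proj('side',(.44,.03,.05))];v=[int(round(x)) for x in proj('top',(.44,.03,.05))];print(u,v)
c=lambda im,p:cv2.resize(im[p[1]-60:p[1]+60,p[0]-65:p[0]+65],None,fx=3,fy=3,interpolation=cv2.INTER_CUBIC)
cv2.imwrite('pics/c3.png',np.hstack([c(a,u),c(b,v)]))"
```

```text
t 8.85 rot deg [ -0.27 -54.74   0.17] shift [ 0.0737 -0.0016  0.0442] pos [ 0.4408 -0.0047  0.2387] F [-0.0073 -0.2045 -0.3173] w 0.09191589882182775
[-0.5972  0.3732  1.9386  0.742   1.5201 -0.9082]
[248, 214] [281, 240]
```

View pics/c3.png

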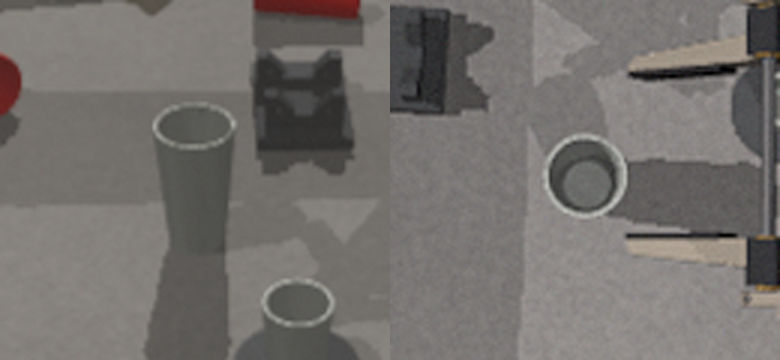

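```bash
python3 -c "
from h import *
print(ray('top',(281.3,238.7),.1),ray('side',(248,196),.1), ray('top',(281-65+198/3,240-60+186/3),.003))
RD=pose_R((0,0,-1),(1,0,0))
delta(RD,(.4395,.0305,.14))"
```

```text
[0.4397 0.028  0.1   ] [0.4412 0.0256 0.1   ] [0.4391 0.0274 0.003 ]
t 8.95 rot deg [ -0.04 -54.69   0.06] shift [ 0.0854 -0.0014  0.0624] pos [ 0.441  -0.0031  0.2402] F [ 0.1421 -0.3174 -0.4397] w 0.0918339561701337
```

>>> send_rows(rows=[0, -8, 0, 0.01, 0, 0.005, 1, 0, -16, 0, 0.02, 0, 0.01, 1, 0, -24, 0, 0.03, 0, 0.015, 1, 0, -32, 0, 0.035, 0, 0.02, 1, 0, -40, 0, 0.04, 0, 0.025, 1])

```text
clock: 9.45
position: [0.4406, 0.0135, 0.1932]
orientation: [0.559, 0.559, -0.434, 0.432]
ft_force: [-1.3, 0.2, -0.3]
grip_width: 0.0914
```

```bash
python3 -c "
from h import *
RD=pose_R((0,0,-1),(1,0,0))
delta(RD,(.4395,.0305,.14));print(arm.observe()['q'])"
```

```text
t 9.45 rot deg [ -0.12 -14.47   0.2 ] shift [ 0.0558 -0.001  -0.0032] pos [0.4406 0.0135 0.1932] F [-1.3173  0.2445 -0.3315] w 0.09143987451268006
[-0.1744  0.1141  2.0297  0.2847  1.0634 -0.3195]
```

>>> send_rows(rows=[0, -7, 0, 0.01, 0, 0, 1, 0, -14.5, 0, 0.03, 0, -0.001, 1, 0, -14.5, 0, 0.05, -0.001, -0.002, 1, 0, -14.5, 0, 0.055, -0.001, -0.001, 1, 0, -14.5, 0, 0.055, -0.001, -0.001, 1])

```text
clock: 9.95
position: [0.438, 0.0289, 0.1394]
orientation: [0.499, 0.503, -0.501, 0.496]
ft_force: [-0.4, -0.3, 0.1]
grip_width: 0.092
```

```bash
python3 -c "
from h import *
RD=pose_R((0,0,-1),(1,0,0))
delta(RD,(.4398,.0272,.064));print(arm.observe()['q'])"
```

```text
t 9.95 rot deg [-0.02 -0.29  0.5 ] shift [0.0754 0.0024 0.002 ] pos [0.438  0.0289 0.1394] F [-0.369  -0.3258  0.0819] w 0.09198908407526069
[0.0578 0.1656 2.083  0.007  0.9015 0.0539]
```

>>> send_rows(rows=[0, 0, 0.4, 0.015, 0.002, 0.002, 1, 0, 0, 0.4, 0.035, 0.002, 0.002, 1, 0, 0, 0.4, 0.055, 0.002, 0.002, 1, 0, 0, 0.4, 0.07, 0.002, 0.002, 1, 0, 0, 0.4, 0.0755, 0.002, 0.002, 1])

```text
clock: 10.45
position: [0.4402, 0.0261, 0.0642]
orientation: [0.502, 0.5, -0.5, 0.498]
ft_force: [-0.9, -0.0, -0.3]
grip_width: 0.092
```

>>> send_rows(rows=[0, 0, 0, 0, 0, 0, 0.8, 0, 0, 0, 0, 0, 0, 0.75, 0, 0, 0, 0, 0, 0, 0.7, 0, 0, 0, 0, 0, 0, 0.68, 0, 0, 0, 0, 0, 0, 0.66], grip_force=40)

```text
clock: 10.95
position: [0.4408, 0.0274, 0.0653]
orientation: [0.502, 0.5, -0.499, 0.499]
ft_force: [-0.3, 0.2, 0.9]
grip_width: 0.0606
```

>>> send_rows(rows=[0, 0, 0, 0, 0, 0, 0.62, 0, 0, 0, 0, 0, 0, 0.58, 0, 0, 0, 0, 0, 0, 0.5, 0, 0, 0, 0, 0, 0, 0.3, 0, 0, 0, 0, 0, 0, 0.3])

```text
clock: 11.45
position: [0.4404, 0.0275, 0.0651]
orientation: [0.502, 0.501, -0.499, 0.499]
ft_force: [-1.1, 0.5, 5.4]
grip_width: 0.0556
```

>>> send_rows(rows=[0, 0, 0, -0.015, 0, 0, 0.3, 0, 0, 0, -0.04, 0, 0, 0.3, 0, 0, 0, -0.07, 0, 0, 0.3, 0, 0, 0, -0.1, 0, 0, 0.3, 0, 0, 0, -0.12, 0, 0, 0.3])

```text
clock: 11.95
position: [0.4407, 0.0268, 0.1866]
orientation: [0.502, 0.5, -0.498, 0.499]
ft_force: [0.7, -0.1, -2.3]
grip_width: 0.0559
```

>>> send_rows(rows=[0, 0, 0, 0, 0.007, 0.022, 0.3, 0, 0, 0, 0, 0.02, 0.06, 0.3, 0, 0, 0, 0, 0.032, 0.1, 0.3, 0, 0, 0, 0, 0.044, 0.14, 0.3, 0, 0, 0, 0, 0.056, 0.18, 0.3])

```text
clock: 12.45
position: [0.4962, -0.1548, 0.1837]
orientation: [0.502, 0.501, -0.499, 0.499]
ft_force: [0.4, -0.1, -1.8]
grip_width: 0.0558
```

>>> send_rows(rows=[0, 0, 0, 0, 0.012, 0.04, 0.3, 0, 0, 0, 0, 0.022, 0.075, 0.3, 0, 0, 0, 0, 0.031, 0.105, 0.3, 0, 0, 0, 0, 0.036, 0.122, 0.3, 0, 0, 0, 0, 0.0375, 0.127, 0.3])

```text
clock: 12.95
position: [0.5335, -0.2815, 0.1829]
orientation: [0.502, 0.5, -0.499, 0.498]
ft_force: [-0.1, 0.5, -2.1]
grip_width: 0.0559
```

>>> send_rows(rows=[0, 0, 0, 0, 0, 0, 0.3, 0, 0, 0, 0, 0, 0, 0.3, 0, 0, 0, 0, 0, 0, 0.3, 0, 0, 0, 0, 0, 0, 0.3, 0, 0, 0, 0, 0, 0, 0.3])

```text
clock: 13.45
position: [0.5335, -0.2797, 0.1837]
orientation: [0.502, 0.501, -0.499, 0.499]
ft_force: [0.2, 0.4, -2.2]
grip_width: 0.0558
```

```bash
python3 -c "
from h import *
RD=pose_R((0,0,-1),(1,0,0))
s=arm.observe();p=s['position'];delta(RD,(.5338,-.2798,.185));print(s['q'])
a=arm.grab_frame('side');b=arm.grab_frame('top')
u=[int(round(v)) for v in proj('side',p-[0,0,.045])];v=[int(round(x)) for x in proj('top',p-[0,0,.045])];print(u,v)
c=lambda im,p:cv2.resize(im[p[1]-75:p[1]+75,p[0]-65:p[0]+65],None,fx=3,fy=3,interpolation=cv2.INTER_CUBIC)
cv2.imwrite('pics/c4.png',np.hstack([c(a,u),c(b,v)]))"
```

```text
t 13.45 rot deg [-0.03 -0.28 -0.06] shift [-0.0013  0.0003  0.0001] pos [ 0.5335 -0.2797  0.1837] F [ 0.1845  0.4005 -2.2237] w 0.05583157061528377
[-0.4882  0.3494  1.7125  0.0054  1.081  -0.4903]
[316, 284] [435, 193]
```

View pics/c4.png

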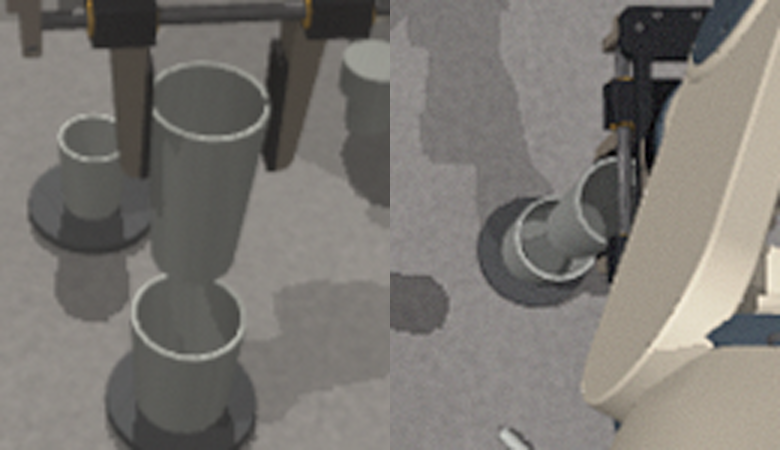

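```bash
python3 -c "
from h import *
for z in(.219,.119):
  q=proj('side',(.5335,-.2797,z)); print(z,(q-[316-65,284-75])*3)
r=ray('side',(316-65+210/3,284-75+101/3),.219);f=ray('side',(316-65+192/3,284-75+262/3),.119);print(r,f)
print(ray('side',(316-65+187.5/3,284-75+316/3),.074))
# silhouettes expected
t=np.linspace(0,6.283,60)
for nm,z,rad in(('foot',.119,.021),('rim',.219,.029),('pot',.074,.0305)):
  P=np.array([(proj('side',(.5335+rad*np.cos(x),-.2797+rad*np.sin(x),z))-[251,209])*3 for x in t]);print(nm,P.min(0),P.max(0))
"
```

```text
0.219 [206.7031  99.7636]
0.119 [192.4989 253.9357]
[ 0.5349 -0.2807  0.219 ] [ 0.5324 -0.2851  0.119 ]
[ 0.5337 -0.2806  0.074 ]
foot [150.7887 224.142 ] [234.3242 285.3154]
rim [143.5027  61.1639] [270.247  141.5566]
pot [128.6918 271.3611] [245.3532 361.3531]
```

>>> send_rows(rows=[0, 0, 0, 0.01, 0.0004, 0, 0.3, 0, 0, 0, 0.025, 0.0004, 0, 0.3, 0, 0, 0, 0.04, 0.0004, 0, 0.3, 0, 0, 0, 0.055, 0.0004, 0, 0.3, 0, 0, 0, 0.067, 0.0004, 0, 0.3], grip_force=50)

```text
clock: 14.05
position: [0.5332, -0.2796, 0.1143]
orientation: [0.502, 0.501, -0.499, 0.498]
ft_force: [0.3, -0.4, -1.2]
grip_width: 0.0558
```

>>> send_rows(rows=[0, 0, 0, 0.001, 0, 0, 0.3, 0, 0, 0, 0.002, 0, 0, 0.3, 0, 0, 0, 0.003, 0, 0, 0.3, 0, 0, 0, 0.004, 0, 0, 0.3, 0, 0, 0, 0.004, 0, 0, 0.3])

```text
clock: 14.55
position: [0.5342, -0.2801, 0.1129]
orientation: [0.502, 0.5, -0.499, 0.499]
ft_force: [1.0, 0.3, -2.4]
grip_width: 0.0557
```

>>> send_rows(rows=[0, 0, 0, 0.0005, 0, 0, 0.3, 0, 0, 0, 0.001, 0, 0, 0.3, 0, 0, 0, 0.0015, 0, 0, 0.3, 0, 0, 0, 0.002, 0, 0, 0.3, 0, 0, 0, 0.002, 0, 0, 0.3])

```text
clock: 15.05
position: [0.5339, -0.2799, 0.1104]
orientation: [0.502, 0.501, -0.499, 0.499]
ft_force: [-0.1, -0.1, -1.8]
grip_width: 0.0557
```

>>> send_rows(rows=[0, 0, 0, 0.001, 0, 0, 0.3, 0, 0, 0, 0.002, 0, 0, 0.3, 0, 0, 0, 0.003, 0, 0, 0.3, 0, 0, 0, 0.004, 0, 0, 0.3, 0, 0, 0, 0.0045, 0, 0, 0.3])

```text
clock: 15.55
position: [0.5339, -0.2799, 0.1058]
orientation: [0.502, 0.501, -0.499, 0.499]
ft_force: [-0.4, 0.1, -2.3]
grip_width: 0.0561
```

>>> send_rows(rows=[0, 0, 0, 0.0005, 0, 0, 0.3, 0, 0, 0, 0.001, 0, 0, 0.3, 0, 0, 0, 0.0015, 0, 0, 0.3, 0, 0, 0, 0.002, 0, 0, 0.3, 0, 0, 0, 0.002, 0, 0, 0.3])

```text
clock: 16.05
position: [0.5339, -0.2799, 0.1039]
orientation: [0.502, 0.501, -0.499, 0.499]
ft_force: [0.7, 0.5, -1.4]
grip_width: 0.0554
```

>>> send_rows(rows=[0, 0, 0, 0.0005, 0, 0, 0.3, 0, 0, 0, 0.001, 0, 0, 0.3, 0, 0, 0, 0.0015, 0, 0, 0.3, 0, 0, 0, 0.002, 0, 0, 0.3, 0, 0, 0, 0.002, 0, 0, 0.3])

```text
clock: 16.55
position: [0.5339, -0.2799, 0.1019]
orientation: [0.502, 0.501, -0.499, 0.499]
ft_force: [-0.9, -0.1, -2.2]
grip_width: 0.0557
```

>>> send_rows(rows=[0, 0, 0, 0.0005, 0, 0, 0.3, 0, 0, 0, 0.001, 0, 0, 0.3, 0, 0, 0, 0.0015, 0, 0, 0.3, 0, 0, 0, 0.002, 0, 0, 0.3, 0, 0, 0, 0.002, 0, 0, 0.3])

```text
clock: 17.05
position: [0.5339, -0.2799, 0.0999]
orientation: [0.502, 0.501, -0.499, 0.499]
ft_force: [0.1, 0.1, -1.6]
grip_width: 0.0557
```

>>> send_rows(rows=[0, 0, 0, 0.0005, 0, 0, 0.3, 0, 0, 0, 0.001, 0, 0, 0.3, 0, 0, 0, 0.0015, 0, 0, 0.3, 0, 0, 0, 0.002, 0, 0, 0.3, 0, 0, 0, 0.002, 0, 0, 0.3])

```text
clock: 17.55
position: [0.5341, -0.2801, 0.0987]
orientation: [0.502, 0.5, -0.499, 0.499]
ft_force: [-2.3, 1.1, 5.7]
grip_width: 0.0555
```

>>> send_rows(rows=[0, 0, 0, 0.0002, 0, 0, 0.3, 0, 0, 0, 0.0004, 0, 0, 0.3, 0, 0, 0, 0.0004, 0, 0, 0.3, 0, 0, 0, 0.0004, 0, 0, 0.3, 0, 0, 0, 0.0004, 0, 0, 0.3])

```text
clock: 18.05
position: [0.5341, -0.2801, 0.0985]
orientation: [0.502, 0.5, -0.499, 0.499]
ft_force: [-2.5, -0.3, 7.5]
grip_width: 0.0563
```

>>> send_rows(rows=[0, 0, 0, 0.0002, -0.0002, 0, 0.3, 0, 0, 0, 0.0004, -0.0003, 0, 0.3, 0, 0, 0, 0.0005, -0.0003, 0, 0.3, 0, 0, 0, 0.0005, -0.0003, 0, 0.3, 0, 0, 0, 0.0005, -0.0003, 0, 0.3])

```text
clock: 18.55
position: [0.534, -0.2802, 0.0982]
orientation: [0.502, 0.5, -0.499, 0.499]
ft_force: [-2.3, 0.4, 8.9]
grip_width: 0.056
```

>>> send_rows(rows=[0, 0, 0, 0.0002, -0.0001, 0, 0.3, 0, 0, 0, 0.0004, -0.0002, 0, 0.3, 0, 0, 0, 0.0006, -0.0002, 0, 0.3, 0, 0, 0, 0.0006, -0.0002, 0, 0.3, 0, 0, 0, 0.0006, -0.0002, 0, 0.3])

```text
clock: 19.05
position: [0.534, -0.2802, 0.0977]
orientation: [0.502, 0.5, -0.499, 0.499]
ft_force: [-3.0, 0.8, 9.1]
grip_width: 0.0556
```

>>> send_rows(rows=[0, 0, 0, 0.0003, 0, 0, 0.3, 0, 0, 0, 0.0006, 0, 0, 0.3, 0, 0, 0, 0.0009, 0, 0, 0.3, 0, 0, 0, 0.0009, 0, 0, 0.3, 0, 0, 0, 0.0009, 0, 0, 0.3])

```text
clock: 19.55
position: [0.534, -0.2803, 0.0969]
orientation: [0.502, 0.5, -0.499, 0.499]
ft_force: [-2.5, 0.8, 10.0]
grip_width: 0.0557
```

>>> send_rows(rows=[0, 0, 0, 0.0003, 0, 0, 0.3, 0, 0, 0, 0.0006, 0, 0, 0.3, 0, 0, 0, 0.0009, 0, 0, 0.3, 0, 0, 0, 0.0011, 0, 0, 0.3, 0, 0, 0, 0.0011, 0, 0, 0.3])

```text
clock: 20.05
position: [0.534, -0.2803, 0.096]
orientation: [0.502, 0.5, -0.499, 0.499]
ft_force: [-3.6, 0.5, 12.0]
grip_width: 0.0556
```

>>> send_rows(rows=[0, 0, 0, 0, 0, 0, 0.3, 0, 0, 0, 0, 0, 0, 0.3, 0, 0, 0, 0, 0, 0, 0.3, 0, 0, 0, 0, 0, 0, 0.3, 0, 0, 0, 0, 0, 0, 0.3])

```text
clock: 20.55
position: [0.534, -0.2803, 0.096]
orientation: [0.502, 0.5, -0.499, 0.499]
ft_force: [-4.0, 1.8, 11.9]
grip_width: 0.0556
```

>>> send_rows(rows=[0, 0, 0, 0, 0, 0, 0.3, 0, 0, 0, 0, 0, 0, 0.3, 0, 0, 0, 0, 0, 0, 0.3, 0, 0, 0, 0, 0, 0, 0.3, 0, 0, 0, 0, 0, 0, 0.3])

```text
clock: 21.05
position: [0.534, -0.2803, 0.096]
orientation: [0.502, 0.5, -0.499, 0.499]
ft_force: [-3.1, -0.3, 10.3]
grip_width: 0.0557
```

>>> send_rows(rows=[0, 0, 0, 0.0002, 0, 0, 0.3, 0, 0, 0, 0.0004, 0, 0, 0.3, 0, 0, 0, 0.0004, 0, 0, 0.3, 0, 0, 0, 0.0004, 0, 0, 0.3, 0, 0, 0, 0.0004, 0, 0, 0.3])

```text
clock: 21.55
position: [0.534, -0.2803, 0.0957]
orientation: [0.502, 0.5, -0.499, 0.499]
ft_force: [-3.8, 0.6, 13.1]
grip_width: 0.0558
```

>>> send_rows(rows=[0, 0, 0, 0, 0, 0, 0.3, 0, 0, 0, 0, 0, 0, 0.3, 0, 0, 0, 0, 0, 0, 0.3, 0, 0, 0, 0, 0, 0, 0.3, 0, 0, 0, 0, 0, 0, 0.3])

```text
clock: 22.05
position: [0.534, -0.2803, 0.0956]
orientation: [0.502, 0.5, -0.499, 0.499]
ft_force: [-2.6, 0.0, 12.9]
grip_width: 0.0559
```

>>> send_rows(rows=[0, 0, 0, 0, 0, 0, 0.65, 0, 0, 0, 0, 0, 0, 0.8, 0, 0, 0, 0, 0, 0, 1, 0, 0, 0, 0, 0, 0, 1, 0, 0, 0, 0, 0, 0, 1])

```text
clock: 22.55
position: [0.5334, -0.2798, 0.0939]
orientation: [0.502, 0.501, -0.499, 0.499]
ft_force: [0.1, -0.7, 0.9]
grip_width: 0.0896
```

>>> send_rows(rows=[0, 0, 0, 0, 0, 0, 1, 0, 0, 0, 0, 0, 0, 1, 0, 0, 0, 0, 0, 0, 1, 0, 0, 0, 0, 0, 0, 1, 0, 0, 0, -0.01, 0, 0, 1])

```text
clock: 23.05
position: [0.5326, -0.2794, 0.1033]
orientation: [0.502, 0.501, -0.499, 0.498]
ft_force: [0.0, 0.2, -0.3]
grip_width: 0.0923
```

>>> send_rows(rows=[0, 0, 0, -0.04, 0, 0, 1, 0, 0, 0, -0.08, 0, 0, 1, 0, 0, 0, -0.11, 0, 0, 1, 0, 0, 0, -0.13, 0, -0.04, 1, 0, 0, 0, -0.14, 0, -0.08, 1])

```text
clock: 23.55
position: [0.5342, -0.2007, 0.2476]
orientation: [0.503, 0.499, -0.499, 0.499]
ft_force: [0.7, 0.7, -1.1]
grip_width: 0.0918
```

>>> send_rows(rows=[0, 0, 0, 0, -0.02, -0.03, 1, 0, 0, 0, 0, -0.03, -0.07, 1, 0, 0, 0, 0, -0.04, -0.1, 1, 0, 0, 0, 0, -0.04, -0.1, 1, 0, 0, 0, 0, -0.04, -0.1, 1])

```text
clock: 24.05
position: [0.4938, -0.1004, 0.2458]
orientation: [0.502, 0.501, -0.498, 0.5]
ft_force: [-0.3, -0.2, 0.2]
grip_width: 0.092
```

```bash
python3 -c "
from h import *
s=arm.observe();print(s['position'],s['ft_force'],s['clock'])
a=arm.grab_frame('side');b=arm.grab_frame('top');cv2.imwrite('pics/s5.png',a);cv2.imwrite('pics/t5.png',b)
p=np.array([.5338,-.28,.081])
u=[int(round(v)) for v in proj('side',p)];v=[int(round(x)) for x in proj('top',p)];print(u,v)
c=lambda im,p:cv2.resize(im[p[1]-65:p[1]+65,p[0]-65:p[0]+65],None,fx=3,fy=3,interpolation=cv2.INTER_CUBIC)
cv2.imwrite('pics/c5.png',np.hstack([c(a,u),c(b,v)]))"
```

```text
[ 0.4938 -0.1004  0.2458] [-0.2617 -0.1995  0.1548] 24.05
[314, 311] [427, 197]
```

View pics/c5.png

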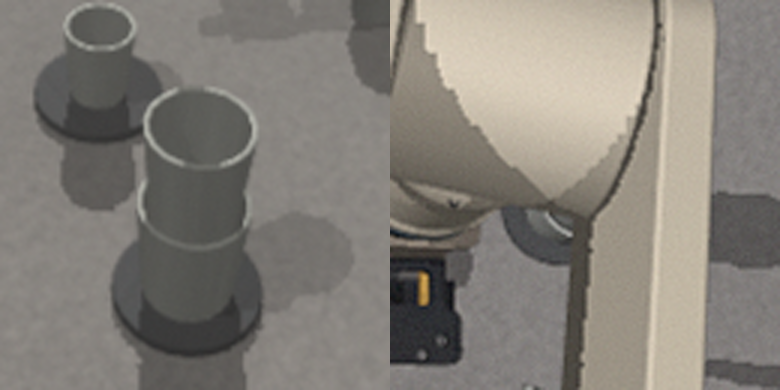

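The cup is nested upright in the wide pot, with its rim at crop (201,127) in the side view. The arm hides it from the top camera, so I'll move the arm aside and check both views.

>>> send_rows(rows=[0, 0, 0, 0, -0.01, -0.04, 1, 0, 0, 0, 0, -0.03, -0.09, 1, 0, 0, 0, 0, -0.05, -0.14, 1, 0, 0, 0, 0, -0.07, -0.19, 1, 0, 0, 0, 0, -0.08, -0.22, 1])

```text
clock: 24.65
position: [0.4134, 0.1205, 0.2461]
orientation: [0.502, 0.5, -0.499, 0.498]
ft_force: [1.1, 0.1, 0.0]
grip_width: 0.0919
```

```bash
python3 -c "
from h import *
a=arm.grab_frame('side');b=arm.grab_frame('top')
s0=cv2.imread('pics/side0.png');t0=cv2.imread('pics/top0.png')
for nm,x,y,r in(('bottle/roller/wrench side',s0,a,[(360,160,35,60),(362,222,30,30),(135,325,100,80)]),('top',t0,b,[(240,80,30,45),(302,108,30,28),(395,258,72,66)])):
  print(nm,[int((cv2.absdiff(x,y)[v:v+h,u:u+w].max(2)>40).sum()) for u,v,w,h in r])
print('rim side',ray('side',(249+201/3,246+127/3),.131))
c=lambda im,p:cv2.resize(im[p[1]-65:p[1]+65,p[0]-65:p[0]+65],None,fx=3,fy=3,interpolation=cv2.INTER_CUBIC)
cv2.imwrite('pics/c6.png',np.hstack([c(a,(314,311)),c(b,(427,197))]))"
```

```text
bottle/roller/wrench side [0, 0, 3673]
top [0, 0, 2493]
rim side [ 0.5338 -0.2805  0.131 ]
```

View pics/c6.png

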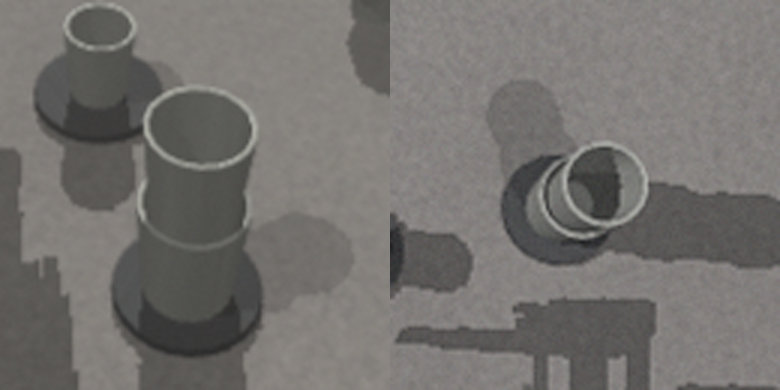

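```bash
python3 -c "
from h import *
print(ray('top',(427-65+216/3,197-65+185/3),.131))
b=arm.grab_frame('top');t0=cv2.imread('pics/top0.png')
for im in(t0,b):
  w=cv2.cvtColor(im[255:330,390:470],cv2.COLOR_BGR2GRAY);print([tuple(np.round(np.argwhere(w>t).mean(0),1)) for t in(175,190)])
arm.hand_in()"
```

```text
[ 0.5329 -0.2795  0.131 ]
[(np.float64(32.5), np.float64(34.6)), (np.float64(26.8), np.float64(26.6))]
[(np.float64(29.0), np.float64(29.7)), (np.float64(22.8), np.float64(20.5))]
the job is handed in; nothing more can be done
```

I stood the cup upright on the bench, let go, and took it again near the mouth. I then lowered it into the wide pot, pressed it home, let go and handed the job in at about 25 s of the 72 s allowed. The hand-in gives no verdict.

- **Push:** the wrist force, corrected for the cup's weight, read about 12 to 15 N over the last 2 s of the push. The highest single reading was about 15 N. That stays above 11 N and below 19 N, but I only read the force at the end of each half-second call, so a brief peak in between would not show.
- **Final position:** the two cameras put the cup's rim centre at (0.534, -0.281) and (0.533, -0.280), against the pot axis at (0.534, -0.280). That is about 1 mm off, so the cup is centred and close to upright. Its centre height was about 81 mm at the end of the push; I did not measure it separately after letting go.
- **Bottle and roller:** their areas of both pictures are unchanged from the start.
- **Wrench:** this check did not agree. Its area of the picture changed, and the bright-pixel centre shifted by 5 to 7 pixels. I put this down to the arm's shadow, since the arm never went near the wrench and the last picture shows that shadow next to the pot. I did not confirm it separately.

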